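Load the inspected clutch weight and close up the parts case

ROBOT

A 6-joint arm with a two-finger parallel gripper is mounted at the origin on the work surface. World frame = base frame: x ahead of the robot, y to its left, z up, the work surface at z = 0. Lengths are in m, angles in rad, forces in N, time in s.
With the tool pointing down it reaches from about 0.425 to 0.95 m from the base axis. Payload 3.5 kg.
Tool frame: the origin (TCP) lies between the finger pads; the fingertips stand 19 mm ahead of it and the grasp point (between the pads) is the TCP; z points along the fingers, y is the line along which they close (so a half turn about z gives the same grasp; the last joint's range is limited). The gripper opens to 85 mm and grips with 20 to 120 N. Pads are 22 mm wide; open, the fingers measure 114 mm over their backs; the gripper's body (76 mm by 85 mm) begins 54 mm behind the grasp point. The pads swing forward as they close: fully open they stand 13 mm farther back than shut.
Start: joints at [0.965, 0.286, 1.577, -0, 1.279, -0.15], TCP at [0.297, 0.606, 0.25] pointing down, gripper open.
Joint ranges: [-2.77, 2.77], [-0.9, 2.22], [0.21, 2.48], [-1.53, 4.67], [0.24, 2.81], [-2.84, 2.84]. Speed limits (rad/s): [2.79, 2.79, 3.14, 3.14, 3.14, 3.14].

INTERFACE

Orientations are given as a unit quaternion [x, y, z, w].
In Python, from plant import monitor, eyes, ctrl gives the robot as it stands.
- The arm moves only by the shell command python3 -m handwheel 'ROWS' [FORCE]. ROWS is JSON, a list of rows, each a list of 7 numbers: the shift along the tool's x, y, z in units of 40 cm (1.0 is 40 cm), then the turn, a rotation vector about the tool's x, y, z in units of pi rad (1.0 is pi rad), then the opening, from -1 (shut) to 1 (fully open). A call has 1 to 12 rows; each row is the pose to reach, as a shift and turn from the pose commanded when the call began, along the tool's axes at that moment, turning the shorter way round; what a row does not reach only later rows make up. A row lasts 1/8 s, in which the tool goes at most 62.5 mm and 10.7 degrees, less where a joint would pass 70% of its speed; a pose out of reach is approached as far as the arm can. A call with a number of a shift or a turn outside -1 to 1 is refused whole. A call with a gripper value outside its range is refused whole. The fingers move at their own pace and stop on an object; FORCE is the grip in N (left out, the last holds). Time passes only in rows, so rows that repeat a pose let the fingers close. It gives the time, the measured TCP pose, the force, the opening and the grip force at its end, in the units of the state.
- monitor.get_state(): the state, without advancing time (a new reading comes with each control period).
- eyes.read_camera(name): name is "scene" or "top"; returns the picture (480x640x3 uint8, red, green, blue); there is no depth.
- eyes.camera_params(name): a dict with "K" (3x3 intrinsics, pixels), "R" (3x3) and "t" (3): a world point X has camera coordinates R X + t. Camera axes: x right, y down, z forward; pixel columns grow to the right and rows downward; lengths in m; the calibration is good to about 2 mm. A picture is of the moment at which its call begins. camera_params takes no time and is no camera call.
- ctrl.sign_off(): hands the job in; it is judged then, once.
The state is a dict: "time": time; "qpos": joint angles; "dq": joint speeds; "joint_efforts": joint torques, N m; "eef_pos": TCP position; "tcp_rot": TCP orientation; "contact_force": force on the tool from outside, world axes, zero at the start; "wrist_torque": the same for the moment, N m; "opening": opening from 0.0 (shut) to 1.0 (fully open); "finger_force": force on a finger pad.
Only numpy, scipy, OpenCV 4.12 (cv2) and the standard library are available. Lean on these libraries where they do the work, as an engineer would, in place of code of your own. Each camera call takes 0.05 s, during which the arm holds its last target. There are 200 camera calls.

TASK

Take the clutch weight from under the magnifier lamp, reaching in at a slant so that the lamp is not bumped, and lay it flat in the empty bay of the grey parts case, beside the other weight. Then shut the lid fully, and after that swing the clamp on the case's side all the way down over the closed lid. Leave the other weight in its bay and the gear, the sheave and the mirror where they lie.

Things in the scene. Friction and masses are not known exactly. Their poses are not given: they have to be found in the camera images.
- weight: The clutch weight to load: loose arc-shaped grey cast-iron shoe, 57 mm long (its x), 20 mm wide at the middle (its y; the arc bulges to +y), 22 mm high, 0.15 kg. Lies flat on the table under the near edge of the lamp head; its x axis points ahead and 30 to 70 degrees to the left, and the space on its -x side is clear of the lamp. Origin: underside, mid-length, mid-width; z up.
- twin: The other, identical clutch weight, already lying flat in the case's other bay (at -y of the case). Same origin and axes.
- case: Grey steel parts case fixed to the table, outside 140 (x) x 175 (y) x 45 mm high, walls, floor and middle divider 5 mm thick. The divider runs along x at y = 0: two bays of 130 (x) by 80 mm (y). Origin: centre of its underside; x points ahead and somewhat left, to the lid's hinge; z up. A bracket outside its -y wall, 73 mm high, carries the clamp.
- free_bay (a point): Centre of the floor of the empty bay, 5 mm above the table, at y = +42.5 mm of the case; axes as the case's.
- lid (a joint): Angle of the case's lid, rad: 0 fully shut, grows as it opens upward about the far rim, 1.57 upright, at most 1.9. A stiff hinge: it stays where it is left and takes about 2 to 4 N at its free edge to close.
- lid_hinge (a point): Middle of the lid's hinge axis (case y), on the far rim at the lid's underside: 70 mm beyond the case's centre, 45.5 mm above the table. The lid is a plate 140 mm long from the hinge, 175 mm wide, 8 mm thick (on the outer side of the hinge line). When shut its axes are the case's and it reaches to -x; its z axis is the lid's outer normal.
- lid_handle (a point): Grip point of the lid's round black knob (28 mm across, standing 43 mm out of the lid's outer face), 110 mm from the hinge, mid-width, 35 mm out of the outer face.
- clamp (a joint): Angle of the hold-down clamp, rad: 0 fully down (arm level across the lid, pointing to +y of the case), grows as its arm swings up, 1.57 upright, at most 2.0 (leaning outward). Stiff: it stays where it is left and takes about 2 to 3 N at its grip.
- clamp_hinge (a point): The clamp's hinge axis (case x), at x = +10, y = -100, z = 64 mm in the case's frame. The clamp is an arm 16 mm wide and 10 mm thick, centred on the hinge, that runs 105 mm from the hinge; its last 45 mm are a round black grip 18 mm thick.
- clamp_grip (a point): Middle of the clamp's round grip, 82 mm from its hinge, on its centre line.
- lamp: Swing-arm magnifier lamp, fixed. Origin: a point on the table, 40 mm on the robot's side of the inspected spot; x points away from the robot and somewhat to the left. Its round head, 154 mm across, is centred 102 mm beyond the origin (along its x) and spans 198 to 222 mm above the table. An arm runs on from the head, 205 to 252 mm high, to a 28 mm post 300 mm beyond the origin, on a bolted foot.
- gear: Steel crankshaft gear lying flat, 92 mm across, 28 mm high, loose bystander. Origin: centre of its underside.
- sheave: Polished sliding sheave lying flat, 108 mm across, 34 mm high, loose bystander. Origin: centre of its underside.
- mirror: Small chrome inspection mirror lying flat, 182 mm long along its x, disc of 44 mm at the +x end, up to 12 mm high, loose bystander. Origin: near mid-length on its underside.
Not all that is in view belongs to the job. What is shaped like the weight but brown, orange or yellow is not meant.

How it is judged:
On the way, in this order (a step that is already met when the one before it is completed fails the run):
1. the weight lies flat in the empty bay, let go (x of weight in the frame of free_bay between -0.06 and 0.06 m and y of weight in the frame of free_bay between -0.036 and 0.036 m and z of weight in the frame of free_bay below 0.006 m and angle between weight's own z axis and vertical below 0.15 rad and contact force between the fingers and weight below 0.2 N), for 0.2 s.
2. the lid is fully shut (value of joint lid below 0.05 rad), for 0.2 s.
3. the clamp is fully down (value of joint clamp below 0.08 rad), for 0.2 s.
At the end, for the whole second after the job is handed in: The weight lies still and flat (0.15 rad, underside within 6 mm of the floor) in the formerly empty bay (within 60 mm along, 36 mm across of its centre); the other weight is on the floor of its own bay; the lid is shut to within 0.05 rad, the clamp down to within 0.08 rad (x of weight in the frame of free_bay between -0.06 and 0.06 m and y of weight in the frame of free_bay between -0.036 and 0.036 m and z of weight in the frame of free_bay below 0.006 m and angle between weight's own z axis and vertical below 0.15 rad and value of joint lid below 0.05 rad and value of joint clamp below 0.08 rad and linear speed of weight below 0.02 m/s and y of twin in the frame of case between -0.0825 and -0.005 m and x of twin in the frame of case between -0.065 and 0.065 m and z of twin in the frame of case below 0.011 m); the robot touches nothing.
It fails at once if the lamp is bumped (more than 6 N) (contact force between lamp and anything else above 6 N).
It fails at once if the gear, the sheave or the mirror is moved by more than 25 mm (distance of any of gear, sheave, mirror from where it was at the start of the episode above 0.025 m).
It also fails if it takes over 72 s, if anything falls off the work surface, if the arm or the gripper's body presses on something with over 40 N, if the wrist force passes 120 N, or if a joint passes its speed limit or range.

## Working session

There is one attempt and no reset: what is moved stays moved. The work goes in short steps, Python scripts to look and compute and a shell command to move; the robot and the scene stay as the last step left them, time stands still between calls to the robot, and variables do not carry over. Pictures are saved under pics/ and viewed, at most 13 in all, crops included, and the job is handed in when it is done.

```bash
mkdir -p pics; python3 - <<'E'
from plant import monitor, eyes
import cv2
print(monitor.get_state())
for n in("scene","top"):
    cv2.imwrite(f"pics/{n}0.png",eyes.read_camera(n)[:,:,::-1]); p=eyes.camera_params(n); print(n,p["K"].tolist(),p["R"].tolist(),p["t"].tolist())
E
```

```text
{'time': 0.0, 'qpos': array([ 9.64991205e-01,  2.87187184e-01,  1.57818917e+00, -1.35370788e-05,
        1.27860750e+00, -1.50025600e-01]), 'dq': array([ 0.00074659,  0.0008295 , -0.00128643, -0.00063008,  0.00031452,
       -0.00157605]), 'joint_efforts': array([ 5.70411103e-04, -4.05974579e+01, -2.92633009e+01, -2.18495247e-04,
        5.87600793e-03, -1.56659208e-06]), 'eef_pos': array([0.29674436, 0.60558362, 0.2489262 ]), 'tcp_rot': array([ 2.25920280e-01,  9.74145060e-01, -1.11362575e-03, -4.35135424e-04]), 'contact_force': array([-0.31934226, -0.02520214,  0.31062966]), 'wrist_torque': array([ 0.00425183,  0.0512375 , -0.01749618]), 'finger_force': 0.0, 'opening': 0.9992997475455196}
scene [[434.4432269113758, 0.0, 313.6447760714208], [0.0, 434.4432269113758, 240.08721185092116], [0.0, 0.0, 1.0]] [[0.7318791200204564, 0.6813115899870015, -0.012941059750492893], [0.5737315897148377, -0.6263389078555602, -0.5277609643291069], [-0.3676751509707544, 0.3788325353710896, -0.8492943503302873]] [-0.3945674820289085, -0.34117582023653265, 1.1627762573584728]
top [[593.8012249230097, 0.0, 329.5111857261037], [0.0, 593.8012249230097, 233.08099704821896], [0.0, 0.0, 1.0]] [[-0.029079893721973372, -0.9993502669246246, 0.02129328013247816], [-0.9825882160814576, 0.024668393914064533, -0.18415175252915353], [0.18350683202261647, -0.02627763953215741, -0.9826671502913087]] [-0.06735880201394195, 0.5980525183783705, 0.9441627728199864]
```

View pics/scene0.png

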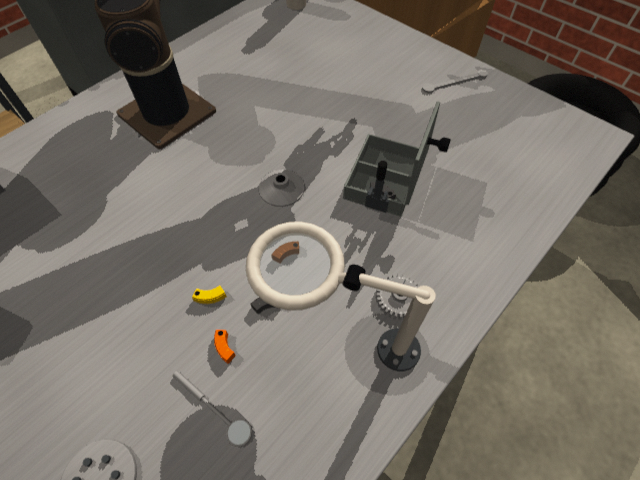

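View pics/top0.png

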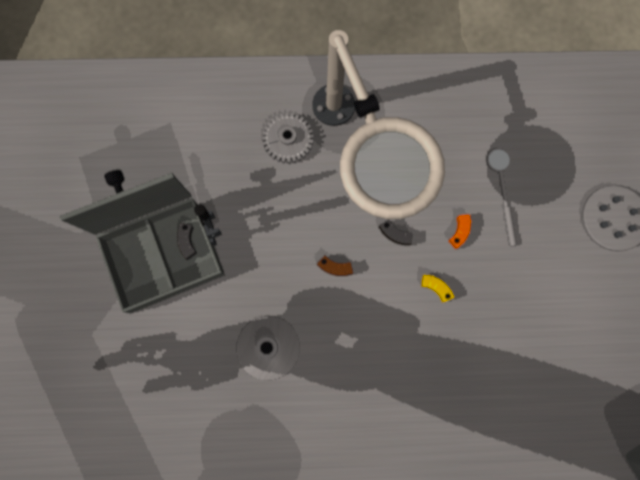

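The scene view shows the lamp ring at about (295,265) with the dark weight's end sticking out at (262,305), the case at (390,170) with the lid upright and the clamp upright at (381,180). The top view shows the dark weight at (397,233), the case at (160,250), the gear at (287,135), the sheave at (267,348) and decoys in brown, orange and yellow. I'll zoom in for exact pixels.

```bash
python3 - <<'E'
import cv2,numpy as np
a=cv2.imread("pics/top0.png")
l=cv2.resize(a[160:320,60:240],None,fx=3.5,fy=3.5,interpolation=cv2.INTER_CUBIC)[:, :]
r=cv2.resize(a[200:260,360:440],None,fx=5,fy=5,interpolation=cv2.INTER_CUBIC)
c=cv2.convertScaleAbs(l,alpha=2.0); cv2.imwrite("pics/case.png",c)
s=cv2.imread("pics/scene0.png"); w=cv2.resize(s[280:330,230:290],None,fx=6,fy=6,interpolation=cv2.INTER_CUBIC)
o=np.zeros((300,760,3),np.uint8); o[:,:400]=r; o[:,400:760]=w; cv2.imwrite("pics/wt.png",cv2.convertScaleAbs(o,alpha=2))
E
cat > h.py <<'E'
import numpy as np
from plant import eyes
from scipy.spatial.transform import Rotation as Ro
def ray(n,u,v,z):
    p=eyes.camera_params(n);K,R,t=map(np.array,(p["K"],p["R"],p["t"]))
    c=-R.T@t; d=R.T@np.linalg.inv(K)@[u,v,1]; return c+d*(z-c[2])/d[2]
def proj(n,X):
    p=eyes.camera_params(n);K,R,t=map(np.array,(p["K"],p["R"],p["t"]))
    q=K@(R@np.array(X)+t); return q[:2]/q[2]
E
```

```text
(no output)
```

View pics/case.png

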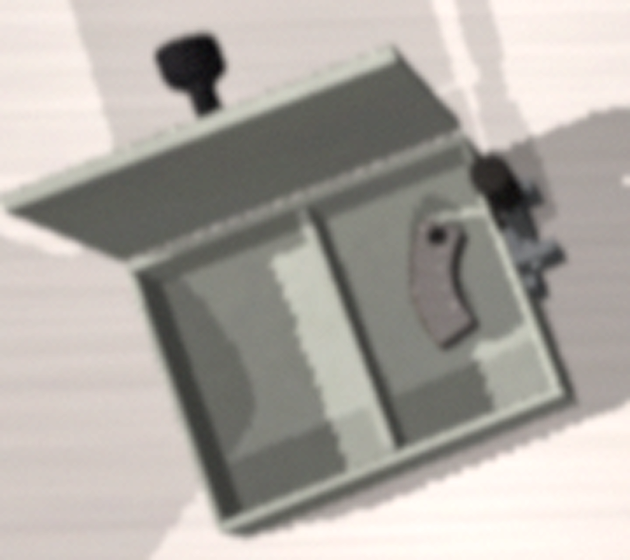

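View pics/wt.png

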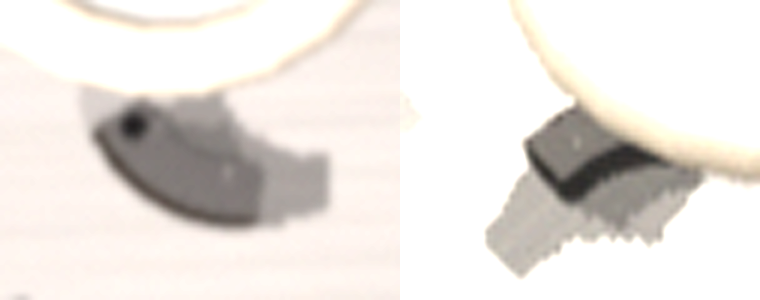

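```bash
python3 - <<'E'
from h import *
f=lambda u,v,z:ray("top",u,v,z)
C=np.array([f(124.3,310,.045),f(223.4,274.3,.045),f(193.4,199,.045),f(98,235.7,.045)]) # NL NR FR FL
print("corners",C.round(3).tolist(), "sides",np.linalg.norm(C[0]-C[1]),np.linalg.norm(C[1]-C[2]),np.linalg.norm(C[3]-C[0]),np.linalg.norm(C[3]-C[2]))
c=C.mean(0); ye=(C[0]-C[1]+C[3]-C[2]); xe=(C[2]+C[3]-C[0]-C[1])
print("c",c,"yaw",np.degrees(np.arctan2(xe[1],xe[0])),np.degrees(np.arctan2(-ye[0],ye[1])))
g=lambda x,y:f(360+x/5,200+y/5,.022)
a,b,o=g(119,114),g(262,194),g(178,173); print("w",a,b,o,np.linalg.norm(a-b),np.degrees(np.arctan2(*(a-b)[1::-1])))
s=lambda x,y:ray("scene",230+(x-400)/6,280+y/6,.022)
print("scene end corners",s(526,143),s(568,195-20),s(575,105))
print("proj weight corners in scene",[proj("scene",p)for p in(a,b,o)])
for n,u,v in(("gear",287,135),("sheave",267,348),("mirror",505,200)):print(n,f(u,v,.02))
h=f(391,168,.21);print("lamp head",h, "r",[f(391+50,168,.21)-h,f(391,218,.21)-h]);p=ray("scene",295,265,.21);print(p)
print("post foot",f(334,104,0)); print("knob",f(116,180,.15),"clamp tip top",f(199,210,.155))
E
```

```text
corners [[0.477, 0.259, 0.045], [0.532, 0.096, 0.045], [0.663, 0.148, 0.045], [0.603, 0.307, 0.045]] sides 0.17182487775680536 0.14087766959878603 0.13495630849709497 0.17034071763465697
c [0.56913749 0.20241923 0.045     ] yaw 21.261685874772148 19.61648411371936
w [ 0.61834325 -0.18014007  0.022     ] [ 0.5886213 -0.2288516  0.022    ] [ 0.59680976 -0.19982616  0.022     ] 0.05706318452523707 58.61002684654023
scene end corners [ 0.58379594 -0.22615727  0.022     ] [ 0.60193127 -0.22454531  0.022     ] [ 0.58571844 -0.20620331  0.022     ]
proj weight corners in scene [array([280.34792173, 298.86904882]), array([251.66790443, 306.34714641]), array([265.43743531, 298.82480173])]
gear [ 0.78423165 -0.01323201  0.02      ]
sheave [0.4088312  0.02634626 0.02      ]
mirror [ 0.65473131 -0.39805469  0.02      ]
lamp head [ 0.66131955 -0.17166392  0.21      ] r [array([-0.00165316, -0.07302656,  0.        ]), array([-0.07427732,  0.0035835 ,  0.        ])]
[ 0.66526539 -0.17397449  0.21      ]
post foot [ 0.85010386 -0.10048161  0.        ]
knob [0.66976832 0.24488637 0.15      ] clamp tip top [0.61821309 0.11634209 0.155     ]
```

```bash
cat >> h.py <<'E'
def tool(az,tilt):  # tool z leans toward azimuth az by tilt (deg), tool x along az
    a,t=np.radians([az,tilt]);h=np.array([np.cos(a),np.sin(a),0]);k=np.array([0,0,1.])
    z=np.sin(t)*h-np.cos(t)*k; x=np.cos(t)*h+np.sin(t)*k; return np.c_[x,np.cross(z,x),z]
def rows(wps,cur=None):
    from plant import monitor
    s=monitor.get_state(); p0=np.array(s["eef_pos"]);R0=Ro.from_quat(s["tcp_rot"]).as_matrix()
    if cur: p0,R0=np.array(cur[0]),cur[1]
    pp,RR=p0,R0
    for p,R in wps:
        p=np.array(p);v=R0.T@(p-p0)/.4; w=Ro.from_matrix(R0.T@R).as_rotvec()/np.pi
        n=max(np.linalg.norm(p-pp)/.0625,np.degrees(Ro.from_matrix(RR.T@R).magnitude())/10.7)
        print([round(float(q),4) for q in (*v,*w)],"n=%.1f"%n); pp,RR=p,R
E
python3 - <<'E'
from h import *
rows([((.43,.28,.32),tool(125,0)),((.47,0.,.32),tool(100,0)),((.48,-.15,.32),tool(80,10))])
from plant import monitor; print(Ro.from_quat(monitor.get_state()["tcp_rot"]).as_matrix().round(3))
E
```

```text
[-0.6574, -0.5847, -0.1763, -0.0007, 0.0001, 0.1605] n=5.7
[-1.0553, -1.1692, -0.1752, -0.0007, 0.0002, 0.2994] n=4.5
[-1.2428, -1.4949, -0.1745, -0.0365, 0.048, 0.4093] n=2.4
[[-0.898  0.44  -0.001]
 [ 0.44   0.898 -0.002]
 [ 0.    -0.002 -1.   ]]
```

```bash
python3 -m handwheel '[[-0.66,-0.58,-0.18,0,0,0.16,1],[-0.66,-0.58,-0.18,0,0,0.16,1],[-0.66,-0.58,-0.18,0,0,0.16,1],[-0.66,-0.58,-0.18,0,0,0.16,1],[-0.66,-0.58,-0.18,0,0,0.16,1],[-0.66,-0.58,-0.18,0,0,0.16,1],[-0.9,-0.92,-0.18,0,0,0.25,1],[-0.9,-0.92,-0.18,0,0,0.25,1],[-0.9,-0.92,-0.18,0,0,0.25,1]]' 30
python3 - <<'E'
from h import *
T=tool(58.6,35); g=np.array([.597,-.2005,.027])
rows([((.47,0.,.30),tool(95,5)),((.48,-.2,.28),tool(75,20)),(g-.22*T[:,2],T),(g-.12*T[:,2],T)])
print(g-.22*T[:,2],g-.12*T[:,2])
E
```

```text
time: 1.23
eef_pos: [0.4582, 0.1149, 0.3219]
tcp_rot: [0.582, 0.813, -0.0, -0.0]
contact_force: [-0.4, -0.1, 0.5]
opening: 1.0
finger_force: 0.0
[-0.2814, -0.0643, 0.0549, -0.0035, 0.0277, 0.0764] n=1.9
[-0.7629, -0.2013, 0.105, -0.0328, 0.108, 0.1856] n=3.2
[-1.0602, -0.1669, 0.287, -0.0851, 0.1818, 0.2697] n=2.2
[-0.9683, -0.0567, 0.4917, -0.0851, 0.1818, 0.2697] n=1.6
[ 0.53125545 -0.30820686  0.20721345] [ 0.56113934 -0.25924919  0.12529825]
```

```bash
python3 -m handwheel '[[-0.28,-0.06,0.05,0,0.03,0.08,0.3],[-0.28,-0.06,0.05,0,0.03,0.08,0.3],[-0.76,-0.2,0.1,-0.03,0.11,0.19,0.3],[-0.76,-0.2,0.1,-0.03,0.11,0.19,0.3],[-0.76,-0.2,0.1,-0.03,0.11,0.19,0.3],[-0.76,-0.2,0.1,-0.03,0.11,0.19,0.3],[-1,-0.17,0.25,-0.085,0.18,0.27,0.3],[-1,-0.17,0.25,-0.085,0.18,0.27,0.3],[-1,-0.17,0.25,-0.085,0.18,0.27,0.3],[-1,-0.17,0.25,-0.085,0.18,0.27,0.3]]'
python3 - <<'E'
from h import *
from plant import monitor
print(monitor.get_state()["qpos"])
T=tool(58.6,35); g=np.array([.597,-.2005,.027])
rows([(g-.22*T[:,2],T),(g-.12*T[:,2],T),(g-.04*T[:,2],T)])
E
```

```text
time: 2.48
eef_pos: [0.5237, -0.2822, 0.2225]
tcp_rot: [0.831, 0.469, 0.26, -0.146]
contact_force: [0.3, -0.1, 0.3]
opening: 0.652
finger_force: 0.0
[-0.88176036  0.19326704  1.8190328   0.57896107  1.3880357  -0.52140735]
[-0.0596, 0.0499, 0.0054, -0.0003, 0.0015, 0.0011] n=0.5
[-0.0584, 0.0501, 0.2554, -0.0003, 0.0015, 0.0011] n=1.6
[-0.0575, 0.0503, 0.4554, -0.0003, 0.0015, 0.0011] n=1.3
```

```bash
python3 -m handwheel '[[-0.06,0.05,0,0,0,0,0.3],[-0.06,0.05,0.1,0,0,0,0.3],[-0.06,0.05,0.2,0,0,0,0.3],[-0.06,0.05,0.3,0,0,0,0.3],[-0.06,0.05,0.4,0,0,0,0.3],[-0.06,0.05,0.4,0,0,0,0.3]]'
python3 - <<'E'
from h import *
import cv2
T=tool(58.6,35); g=np.array([.597,-.2005,.027])
rows([(g-.02*T[:,2],T),(g,T)])
s=eyes.read_camera("scene")[240:360,190:340,::-1];t=eyes.read_camera("top")[170:290,340:490,::-1]
cv2.imwrite("pics/ap.png",cv2.resize(np.hstack([s,t]),None,fx=2.6,fy=2.6,interpolation=cv2.INTER_CUBIC))
E
```

```text
time: 3.22
eef_pos: [0.5777, -0.2287, 0.0767]
tcp_rot: [0.831, 0.47, 0.26, -0.147]
contact_force: [-0.5, -0.5, 0.0]
opening: 0.651
finger_force: 0.0
[-0.0009, 0.0049, 0.1007, -0.0015, 0.0014, 0.0017] n=0.6
[-0.0007, 0.0051, 0.1507, -0.0015, 0.0014, 0.0017] n=0.3
```

View pics/ap.png

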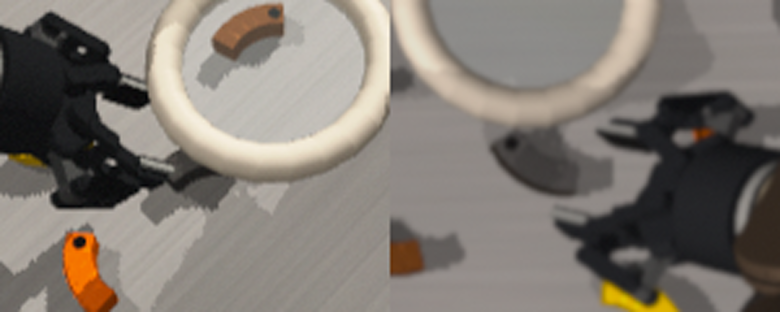

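The gripper straddles the weight's axis (weight end at (568,180) in the right half, fingertips at (600,130) and (560,210)), and the lamp is clear. I'll go in.

```bash
python3 -m handwheel '[[0,0.005,0.05,0,0,0,0.3],[0,0.005,0.1,0,0,0,0.3],[0,0.005,0.15,0,0,0,0.3],[0,0.005,0.15,0,0,0,0.3],[0,0.005,0.15,0,0,0,-0.6],[0,0.005,0.15,0,0,0,-1],[0,0.005,0.15,0,0,0,-1],[0,0.005,0.15,0,0,0,-1],[0,0.005,0.15,0,0,0,-1],[0,0.005,0.15,0,0,0,-1],[0,0.005,0.15,0,0,0,-1]]' 40
```

```text
time: 4.7
eef_pos: [0.5977, -0.2052, 0.0286]
tcp_rot: [0.832, 0.468, 0.261, -0.145]
contact_force: [-2.7, -1.8, 5.4]
opening: 0.241
finger_force: 37.6
```

```bash
python3 -m handwheel '[[0,0,-0.05,0,0,0,-1],[0,0,-0.15,0,0,0,-1],[0,0,-0.25,0,0,0,-1],[0,0,-0.35,0,0,0,-1],[0,0,-0.45,0,0,0,-1],[0,0,-0.5,0,0,0,-1],[0,0,-0.5,0,0,0,-1]]'
python3 - <<'E'
from h import *
T=tool(20,35); yaw=np.radians(20.3);X=np.array([np.cos(yaw),np.sin(yaw),0]);Y=np.array([-X[1],X[0],0]);c=np.array([.569,.2025,0])
g=c+.0425*Y+.010*X+[0,0,.036]
print(g)
rows([((.50,-.18,.26),tool(45,35)),((.47,.0,.26),tool(30,35)),((.46,.17,.26),T),(g-.16*T[:,2],T)])
import cv2
s=eyes.read_camera("scene")[200:360,150:350,::-1];t=eyes.read_camera("top")[170:330,340:540,::-1]
cv2.imwrite("pics/lift.png",cv2.resize(np.hstack([s,t]),None,fx=2,fy=2,interpolation=cv2.INTER_CUBIC))
E
```

```text
time: 5.58
eef_pos: [0.5381, -0.303, 0.1934]
tcp_rot: [0.832, 0.468, 0.261, -0.144]
contact_force: [1.1, -1.0, -1.8]
opening: 0.237
finger_force: 37.1
[0.56363412 0.24582964 0.036     ]
[0.2703, -0.2408, -0.0167, -0.0419, 0.0017, 0.0628] n=2.3
[0.5548, -0.5393, 0.1783, -0.0895, 0.0015, 0.1312] n=2.9
[0.8431, -0.7822, 0.3763, -0.1213, 0.0013, 0.1768] n=2.7
[0.8076, -0.804, 0.6341, -0.1213, 0.0013, 0.1768] n=1.7
```

View pics/lift.png

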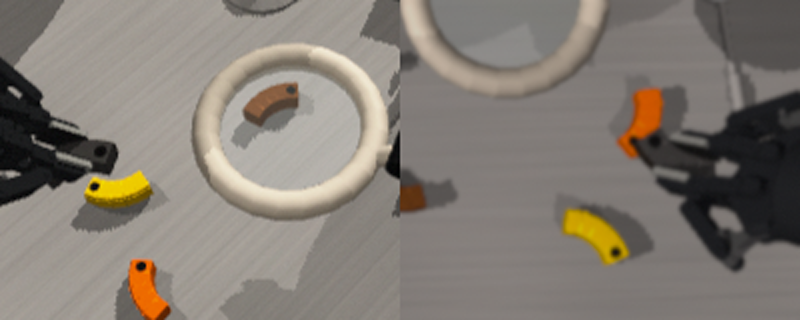

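The weight is held (dark end at (100,152) left, (655,145) right), clear of the lamp. On to the case.

```bash
python3 - <<'E'
from h import *
rows([((.47,-.18,.27),tool(45,35)),((.45,.0,.27),tool(30,35)),((.45,.17,.26),tool(20,35))])
E
```

```text
[0.2529, -0.3016, -0.0654, -0.0436, 0.0014, 0.0623] n=2.6
[0.5473, -0.5782, 0.1391, -0.0912, 0.0014, 0.1306] n=2.9
[0.8313, -0.7992, 0.3667, -0.123, 0.0014, 0.1762] n=2.7
```

```bash
python3 -m handwheel '[[0.13,-0.15,-0.06,-0.02,0,0.03,-1],[0.25,-0.3,-0.06,-0.043,0,0.062,-1],[0.25,-0.3,-0.06,-0.043,0,0.062,-1],[0.25,-0.3,-0.06,-0.043,0,0.062,-1],[0.55,-0.58,0.14,-0.091,0.001,0.13,-1],[0.55,-0.58,0.14,-0.091,0.001,0.13,-1],[0.55,-0.58,0.14,-0.091,0.001,0.13,-1],[0.83,-0.8,0.37,-0.123,0.001,0.176,-1],[0.83,-0.8,0.37,-0.123,0.001,0.176,-1],[0.83,-0.8,0.37,-0.123,0.001,0.176,-1],[0.83,-0.8,0.37,-0.123,0.001,0.176,-1]]'
python3 - <<'E'
from h import *
T=tool(20,35)
g=np.array([.5636,.2458,.036])
rows([((.49,.225,.17),T),(g+[0,0,.05],T),(g,T)])
E
```

```text
time: 7.05
eef_pos: [0.4483, 0.1747, 0.2566]
tcp_rot: [0.939, 0.171, 0.294, -0.053]
contact_force: [-0.1, -0.1, -1.5]
opening: 0.237
finger_force: 37.5
[-0.0067, -0.0813, 0.2587, -0.0016, 0.0015, 0.0028] n=1.7
[0.0302, -0.0655, 0.5398, -0.0016, 0.0015, 0.0028] n=1.8
[-0.041, -0.0656, 0.6426, -0.0016, 0.0015, 0.0028] n=0.8
```

```bash
python3 -m handwheel '[[0,-0.08,0.13,0,0,0,-1],[0,-0.08,0.26,0,0,0,-1],[0.015,-0.07,0.4,0,0,0,-1],[0.03,-0.065,0.54,0,0,0,-1],[0.03,-0.065,0.54,0,0,0,-1],[0.03,-0.065,0.54,0,0,0,-1]]'
python3 - <<'E'
from h import *
T=tool(20,35)
g=np.array([.5636,.2458,.034])
rows([(g+[0,0,.05],T),(g,T),(g+[0,0,-.002],T)])
import cv2
s=eyes.read_camera("scene")[80:230,310:470,::-1];t=eyes.read_camera("top")[170:320,70:230,::-1]
cv2.imwrite("pics/bay.png",cv2.convertScaleAbs(cv2.resize(np.hstack([s,t]),None,fx=2.5,fy=2.5,interpolation=cv2.INTER_CUBIC),alpha=1.6))
E
```

```text
time: 7.8
eef_pos: [0.5669, 0.2394, 0.0876]
tcp_rot: [0.939, 0.166, 0.295, -0.051]
contact_force: [-0.0, 0.4, -0.3]
opening: 0.233
finger_force: 40.2
[-0.0069, -0.0178, 0.006, 0.0007, 0.0006, 0.0006] n=0.1
[-0.0784, -0.0181, 0.1086, 0.0007, 0.0006, 0.0006] n=0.8
[-0.0813, -0.0181, 0.1127, 0.0007, 0.0006, 0.0006] n=0.0
```

View pics/bay.png

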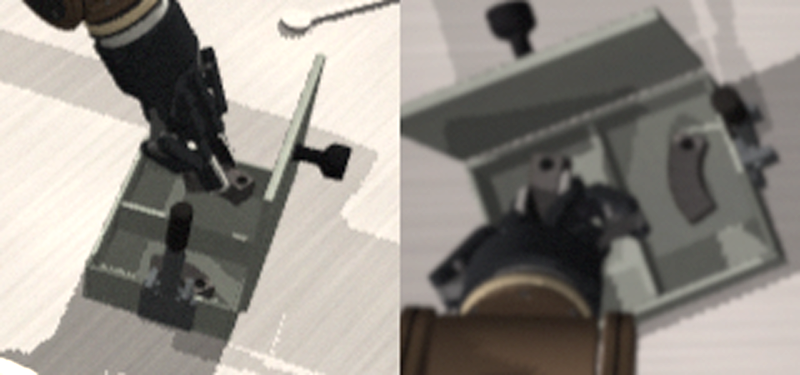

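```bash
python3 -m handwheel '[[-0.02,-0.018,0,0,0,0,-1],[-0.035,-0.018,0.02,0,0,0,-1],[-0.055,-0.018,0.045,0,0,0,-1],[-0.075,-0.018,0.07,0,0,0,-1],[-0.085,-0.018,0.088,0,0,0,-1],[-0.09,-0.018,0.094,0,0,0,-1],[-0.09,-0.018,0.094,0,0,0,-1]]'
```

```text
time: 8.78
eef_pos: [0.5631, 0.2375, 0.0596]
tcp_rot: [0.944, 0.17, 0.277, -0.058]
contact_force: [-0.3, -0.2, -0.3]
opening: 0.236
finger_force: 40.2
```

```bash
python3 - <<'E'
from h import *
from plant import monitor
s=monitor.get_state();print(s["qpos"].round(3),s["dq"].round(3),s["eef_pos"],s["joint_efforts"].round(1))
E
```

```text
[0.194 0.199 2.163 0.457 0.237 0.992] [ 0.005 -0.007 -0.002 -0.004  0.001  0.006] [0.56310251 0.23751835 0.05957691] [ -0.1 -30.7 -22.8   0.2  -1.1  -0. ]
```

```bash
python3 -m handwheel '[[0.043,0,-0.06,0,0,0,-1],[0.086,0,-0.12,0,0,0,-1],[0.086,0,-0.16,0,0,0,-1],[0.086,0,-0.16,0,0,0,-1]]'
python3 - <<'E'
from h import *
T=tool(55,35)
g=np.array([.558,.240,.034])
rows([(g+[0,0,.07],T),(g+[0,0,.0],T)])
E
```

```text
time: 9.28
eef_pos: [0.5585, 0.2347, 0.1339]
tcp_rot: [0.943, 0.17, 0.279, -0.058]
contact_force: [1.0, -0.3, -1.5]
opening: 0.235
finger_force: 40.3
[-0.0379, -0.0117, 0.0648, 0.1027, 0.0089, -0.1603] n=3.2
[-0.1334, -0.0091, 0.2114, 0.1027, 0.0089, -0.1603] n=1.1
```

```bash
python3 -m handwheel '[[-0.01,-0.01,0.02,0.03,0.003,-0.05,-1],[-0.02,-0.01,0.04,0.06,0.006,-0.1,-1],[-0.038,-0.012,0.065,0.103,0.009,-0.16,-1],[-0.038,-0.012,0.065,0.103,0.009,-0.16,-1],[-0.038,-0.012,0.065,0.103,0.009,-0.16,-1],[-0.038,-0.012,0.065,0.103,0.009,-0.16,-1]]'
python3 - <<'E'
from h import *
from plant import monitor
print(monitor.get_state()["qpos"].round(2))
T=tool(55,35)
g=np.array([.558,.240,.034])
rows([(g+[0,0,.02],T),(g+[0,0,.0],T),(g+[0,0,-.003],T)])
E
```

```text
time: 10.02
eef_pos: [0.5573, 0.2394, 0.1009]
tcp_rot: [0.847, 0.439, 0.265, -0.14]
contact_force: [0.4, -0.1, -0.7]
opening: 0.238
finger_force: 40.3
[0.06 0.15 2.12 0.85 0.64 0.03]
[-0.0651, 0.0012, 0.0975, -0.0008, 0.001, -0.0013] n=0.8
[-0.0937, 0.0014, 0.1385, -0.0008, 0.001, -0.0013] n=0.3
[-0.0979, 0.0014, 0.1447, -0.0008, 0.001, -0.0013] n=0.0
```

```bash
python3 -m handwheel '[[-0.033,0,0.05,0,0,0,-1],[-0.065,0,0.097,0,0,0,-1],[-0.08,0,0.117,0,0,0,-1],[-0.09,0,0.132,0,0,0,-1],[-0.094,0,0.138,0,0,0,-1],[-0.096,0,0.142,0,0,0,-1],[-0.096,0,0.142,0,0,0,-1]]'
```

```text
time: 10.9
eef_pos: [0.5581, 0.2409, 0.0341]
tcp_rot: [0.846, 0.44, 0.266, -0.14]
contact_force: [0.2, 0.2, -0.4]
opening: 0.231
finger_force: 40.3
```

```bash
python3 -m handwheel '[[-0.003,0,0.004,0,0,0,-1],[-0.003,0,0.004,0,0,0,-1]]'
```

```text
time: 11.15
eef_pos: [0.5585, 0.2411, 0.0335]
tcp_rot: [0.846, 0.44, 0.266, -0.14]
contact_force: [-4.7, -3.3, 7.3]
opening: 0.231
finger_force: 42.3
```

```bash
python3 -m handwheel '[[0,0,0,0,0,0,-0.3],[0,0,0,0,0,0,-0.1],[0,0,0,0,0,0,-0.1],[0,0,0,0,0,0,-0.1],[0,0,-0.05,0,0,0,-0.1],[0,0,-0.12,0,0,0,-0.1],[0,0,-0.25,0,0,0,-0.1],[0,0,-0.4,0,0,0,-0.1],[0,0,-0.5,0,0,0,-0.1],[0,0,-0.5,0,0,0,-0.1]]'
python3 - <<'E'
from h import *
import cv2
s=eyes.read_camera("scene")[80:230,310:470,::-1];t=eyes.read_camera("top")[170:320,70:230,::-1]
cv2.imwrite("pics/bay2.png",cv2.convertScaleAbs(cv2.resize(np.hstack([s,t]),None,fx=2.5,fy=2.5,interpolation=cv2.INTER_CUBIC),alpha=1.6))
E
```

```text
time: 12.4
eef_pos: [0.4943, 0.1452, 0.1992]
tcp_rot: [0.846, 0.439, 0.269, -0.137]
contact_force: [-0.3, -0.2, -0.9]
opening: 0.449
finger_force: 0.0
```

View pics/bay2.png

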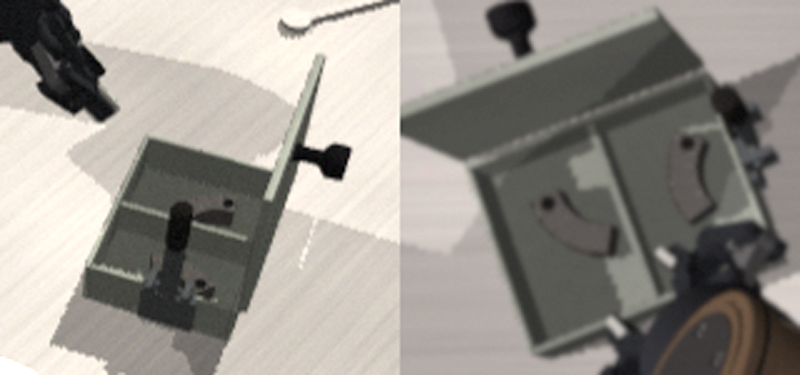

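The weight lies flat in the free bay ((575,225), right half), and the twin is untouched at (690,180). Now I'll work out the lid angle and the sweep.

```bash
cat >> h.py <<'E'
yaw=np.radians(20.3);X=np.array([np.cos(yaw),np.sin(yaw),0]);Y=np.array([-X[1],X[0],0]);Z=np.array([0,0,1.]);c=np.array([.569,.2025,0])
def cw(x,y,z): return c+x*X+y*Y+z*Z
def lidpt(r,n,y,th): return cw(.07-r*np.cos(th)+n*np.sin(th),y,.0455+r*np.sin(th)+n*np.cos(th))
E
python3 - <<'E'
from h import *
for th in(1.4,1.5,1.57,1.65,1.75,1.85):print(th,[proj("top",lidpt(.14,0,y,th)).round(1) for y in(-.0875,.0875)],proj("top",lidpt(.11,.043,0,th)).round(1))
print("seen 174.3,175.7  62.3,220; knob ~116,180")
from plant import monitor
# closed-tip plan; tool y along case x: tool x at azimuth 110.3
T=tool(20.3+90,0); y=.055
def tip(th,pen,r=.118): return lidpt(r,.008-pen,y,th)+.012*X+.019*Z
print(lidpt(.118,.008,y,1.75),tip(1.9,-.03))
pre=tip(1.75,-.035); up=pre.copy(); up[2]=.30
s=monitor.get_state();print(s["qpos"].round(2))
rows([((.47,.24,.30),tool(90,10)),((.52,.30,.30),T),(up,T),(pre,T)]); print(up,pre)
E
```

```text
1.4 [array([181.8, 189.9]), array([ 67.4, 233. ])] [119.8 186.1]
1.5 [array([178.4, 181.1]), array([ 64.1, 224. ])] [118.1 179.8]
1.57 [array([176.1, 175.1]), array([ 62. , 217.9])] [117.  175.7]
1.65 [array([173.7, 168.5]), array([ 59.8, 211. ])] [116.1 171.4]
1.75 [array([170.9, 160.5]), array([ 57.5, 202.7])] [115.2 166.4]
1.85 [array([168.4, 153. ]), array([ 55.6, 194.8])] [114.7 162.1]
seen 174.3,175.7  62.3,220; knob ~116,180
[0.64268037 0.28839754 0.16018437] [0.6963301  0.30824317 0.16387841]
[-0.15 -0.2   2.26  0.71  0.91  0.06]
[0.2797, -0.1813, -0.123, 0.0744, -0.1342, -0.1819] n=4.0
[0.4393, -0.1653, -0.0117, 0.093, -0.1788, -0.2981] n=2.1
[0.6433, 0.1682, 0.1297, 0.093, -0.1788, -0.2981] n=2.7
[0.4615, 0.169, 0.3902, 0.093, -0.1788, -0.2981] n=2.0
[0.68623547 0.30450906 0.3       ] [0.68623547 0.30450906 0.17294576]
```

```bash
python3 -m handwheel '[[0.28,-0.18,-0.12,0.074,-0.134,-0.182,-1],[0.28,-0.18,-0.12,0.074,-0.134,-0.182,-1],[0.28,-0.18,-0.12,0.074,-0.134,-0.182,-1],[0.28,-0.18,-0.12,0.074,-0.134,-0.182,-1],[0.28,-0.18,-0.12,0.074,-0.134,-0.182,-1],[0.44,-0.165,-0.012,0.093,-0.179,-0.298,-1],[0.44,-0.165,-0.012,0.093,-0.179,-0.298,-1],[0.44,-0.165,-0.012,0.093,-0.179,-0.298,-1],[0.64,0.168,0.13,0.093,-0.179,-0.298,-1],[0.64,0.168,0.13,0.093,-0.179,-0.298,-1],[0.64,0.168,0.13,0.093,-0.179,-0.298,-1],[0.64,0.168,0.13,0.093,-0.179,-0.298,-1]]'
python3 - <<'E'
from h import *
T=tool(110.3,0)
def tip(th,pen,r=.118,y=.055): return lidpt(r,.008-pen,y,th)+.012*X+.019*Z
rows([(tip(1.56,-.035),T)]+[(tip(th,.001),T) for th in(1.56,1.4,1.2,1.0,.8,.6,.4,.2,.1,0)])
E
```

```text
time: 14.0
eef_pos: [0.6868, 0.3019, 0.2961]
tcp_rot: [0.574, 0.819, -0.001, -0.002]
contact_force: [-0.3, 0.6, 0.2]
opening: 0.003
finger_force: 0.0
[0.0059, -0.0519, 0.283, -0.0013, -0.0006, -0.0016] n=1.8
[0.0054, -0.1419, 0.2844, -0.0013, -0.0006, -0.0016] n=0.6
[0.0052, -0.1891, 0.2861, -0.0013, -0.0006, -0.0016] n=0.3
[0.0049, -0.2467, 0.2987, -0.0013, -0.0006, -0.0016] n=0.4
[0.0045, -0.3007, 0.3225, -0.0013, -0.0006, -0.0016] n=0.4
[0.0042, -0.3488, 0.3566, -0.0013, -0.0006, -0.0016] n=0.4
[0.0039, -0.3893, 0.3996, -0.0013, -0.0006, -0.0016] n=0.4
[0.0037, -0.4204, 0.4497, -0.0013, -0.0006, -0.0016] n=0.4
[0.0035, -0.4409, 0.5051, -0.0013, -0.0006, -0.0016] n=0.4
[0.0034, -0.4469, 0.534, -0.0013, -0.0006, -0.0016] n=0.2
[0.0033, -0.45, 0.5634, -0.0013, -0.0006, -0.0016] n=0.2
```

```bash
python3 -m handwheel '[[0.005,-0.03,0.14,0,0,0,-1],[0.005,-0.04,0.28,0,0,0,-1],[0.005,-0.05,0.284,0,0,0,-1],[0.005,-0.1,0.284,0,0,0,-1],[0.005,-0.14,0.284,0,0,0,-1],[0.005,-0.165,0.285,0,0,0,-1],[0.005,-0.19,0.286,0,0,0,-1],[0.005,-0.22,0.292,0,0,0,-1],[0.005,-0.247,0.299,0,0,0,-1],[0.005,-0.275,0.31,0,0,0,-1],[0.005,-0.3,0.322,0,0,0,-1]]'
python3 - <<'E'
from h import *
T=tool(110.3,0)
def tip(th,pen,r=.118,y=.055): return lidpt(r,.008-pen,y,th)+.012*X+.019*Z
rows([(tip(th,.002),T) for th in(1.0,.8,.6,.4,.2,.1,0,-.02)])
import cv2
cv2.imwrite("pics/lid.png",cv2.resize(np.hstack([eyes.read_camera("scene")[60:230,300:480,::-1],eyes.read_camera("top")[150:320,50:230,::-1]]),None,fx=2.2,fy=2.2))
E
```

```text
time: 15.38
eef_pos: [0.571, 0.2641, 0.1699]
tcp_rot: [0.571, 0.821, -0.001, -0.001]
contact_force: [-0.4, -0.6, 2.5]
opening: -0.002
finger_force: 0.8
[-0.0051, 0.0, 0.0073, -0.0006, -0.0001, 0.0003] n=0.1
[-0.0051, -0.0479, 0.0416, -0.0006, -0.0001, 0.0003] n=0.4
[-0.0051, -0.0881, 0.0848, -0.0006, -0.0001, 0.0003] n=0.4
[-0.005, -0.1188, 0.1352, -0.0006, -0.0001, 0.0003] n=0.4
[-0.005, -0.139, 0.1906, -0.0006, -0.0001, 0.0003] n=0.4
[-0.005, -0.1448, 0.2195, -0.0006, -0.0001, 0.0003] n=0.2
[-0.005, -0.1477, 0.2489, -0.0006, -0.0001, 0.0003] n=0.2
[-0.005, -0.148, 0.2548, -0.0006, -0.0001, 0.0003] n=0.0
```

View pics/lid.png

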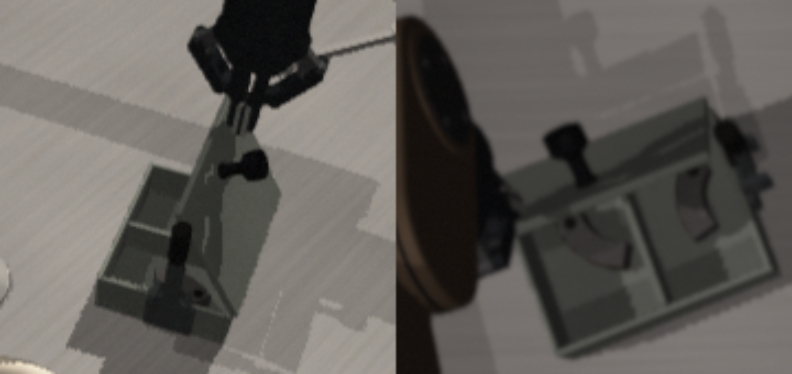

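The lid is being swept shut with the fingertip near its free edge, left of the knob at (245,165). Continuing.

```bash
python3 -m handwheel '[[-0.005,-0.02,0.02,0,0,0,-1],[-0.005,-0.048,0.042,0,0,0,-1],[-0.005,-0.07,0.063,0,0,0,-1],[-0.005,-0.088,0.085,0,0,0,-1],[-0.005,-0.105,0.11,0,0,0,-1],[-0.005,-0.119,0.135,0,0,0,-1],[-0.005,-0.13,0.163,0,0,0,-1],[-0.005,-0.139,0.191,0,0,0,-1],[-0.005,-0.145,0.22,0,0,0,-1],[-0.005,-0.148,0.24,0,0,0,-1],[-0.005,-0.148,0.248,0,0,0,-1],[-0.005,-0.148,0.25,0,0,0,-1]]'
```

```text
time: 16.98
eef_pos: [0.5168, 0.242, 0.0724]
tcp_rot: [0.571, 0.821, -0.002, -0.001]
contact_force: [-7.4, -2.5, 15.2]
opening: -0.001
finger_force: 7.4
```

```bash
python3 -m handwheel '[[0,0,0.005,0,0,0,-1],[0,0,0.005,0,0,0,-1],[0,0,-0.1,0,0,0,-1],[0,0,-0.25,0,0,0,-1],[0,0,-0.4,0,0,0,-1],[0,0,-0.5,0,0,0,-1],[0,0,-0.5,0,0,0,-1]]'
cat >> h.py <<'E'
def clpt(r,n,th): return cw(.01,-.1+r*np.cos(th)-n*np.sin(th),.064+r*np.sin(th)+n*np.cos(th))
def ctip(th,pen,r=.085): return clpt(r,.009-pen,th)-.012*Y+.019*Z
E
python3 - <<'E'
from h import *
import cv2
for th in(1.4,1.5,1.57,1.65,1.75,1.85,1.95):print(th,proj("top",clpt(.105,0,th)).round(1),proj("scene",clpt(.105,0,th)).round(1))
cv2.imwrite("pics/shut.png",cv2.resize(np.hstack([eyes.read_camera("scene")[90:230,320:480,::-1],eyes.read_camera("top")[160:300,80:240,::-1]]),None,fx=2.5,fy=2.5,interpolation=cv2.INTER_CUBIC))
T=tool(110.3,0)
rows([(cw(.01,-.155,.28),T),(cw(.01,-.155,.168),T)])
E
```

```text
time: 17.85
eef_pos: [0.5194, 0.2427, 0.2757]
tcp_rot: [0.571, 0.821, 0.003, 0.003]
contact_force: [0.2, -0.2, 0.1]
opening: -0.002
finger_force: 0.0
1.4 [188.8 215.7] [383.1 156.9]
1.5 [195.3 213. ] [381.5 160.1]
1.57 [199.9 211.2] [380.3 162.7]
1.65 [205.2 209.3] [379.  165.9]
1.75 [212. 207.] [377.2 170.2]
1.85 [218.6 204.9] [375.3 174.9]
1.95 [225.2 203. ] [373.5 179.8]
[-0.5252, 0.1119, -0.0249, -0.0004, -0.0001, 0.0003] n=3.4
[-0.5253, 0.1122, 0.2551, -0.0004, -0.0001, 0.0003] n=1.8
```

View pics/shut.png

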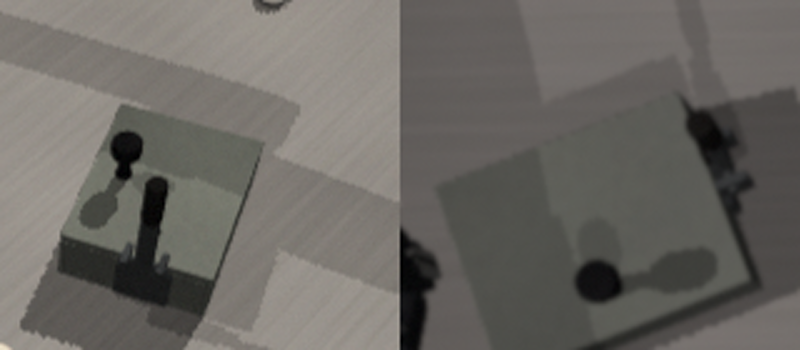

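The lid is shut; the clamp still stands upright (tip at (155,185) left).

```bash
python3 -m handwheel '[[-0.15,0.03,-0.025,0,0,0,-1],[-0.3,0.06,-0.025,0,0,0,-1],[-0.45,0.1,-0.025,0,0,0,-1],[-0.525,0.112,-0.025,0,0,0,-1],[-0.525,0.112,0.05,0,0,0,-1],[-0.525,0.112,0.15,0,0,0,-1],[-0.525,0.112,0.255,0,0,0,-1],[-0.525,0.112,0.255,0,0,0,-1]]'
python3 - <<'E'
from h import *
T=tool(110.3,0)
rows([(ctip(th,.002),T) for th in(1.57,1.4,1.2,1.0,.8,.6,.4,.2,.1,0)])
E
```

```text
time: 18.95
eef_pos: [0.6279, 0.0608, 0.1611]
tcp_rot: [0.571, 0.821, -0.004, -0.006]
contact_force: [-0.3, -0.0, -0.2]
opening: -0.003
finger_force: 0.0
[0.0861, 0.0095, -0.0169, -0.0044, -0.0019, 0.0002] n=0.6
[0.1223, 0.0095, -0.0165, -0.0044, -0.0019, 0.0002] n=0.2
[0.164, 0.0097, -0.0083, -0.0044, -0.0019, 0.0002] n=0.3
[0.2033, 0.0099, 0.0081, -0.0044, -0.0019, 0.0002] n=0.3
[0.2386, 0.0102, 0.0319, -0.0044, -0.0019, 0.0002] n=0.3
[0.2684, 0.0107, 0.0623, -0.0044, -0.0019, 0.0002] n=0.3
[0.2916, 0.0112, 0.098, -0.0044, -0.0019, 0.0002] n=0.3
[0.3073, 0.0117, 0.1376, -0.0044, -0.0019, 0.0002] n=0.3
[0.312, 0.012, 0.1584, -0.0044, -0.0019, 0.0002] n=0.1
[0.3147, 0.0123, 0.1795, -0.0044, -0.0019, 0.0002] n=0.1
```

```bash
python3 -m handwheel '[[0.03,0.005,0,0,0,0,-1],[0.05,0.005,0,0,0,0,-1],[0.05,0.005,0,0,0,0,-1]]'
python3 - <<'E'
from h import *
T=tool(110.3,0)
rows([(ctip(th,.002),T) for th in(1.57,1.4,1.2,1.0,.8,.6,.4,.2,.1,0)])
E
```

```text
time: 19.32
eef_pos: [0.6278, 0.0811, 0.1705]
tcp_rot: [0.57, 0.821, 0.001, 0.001]
contact_force: [-0.0, 1.1, 0.2]
opening: -0.004
finger_force: 0.0
[0.0382, -0.0074, 0.0063, 0.0006, 0.0003, 0.0008] n=0.3
[0.0744, -0.0074, 0.0064, 0.0006, 0.0003, 0.0008] n=0.2
[0.1162, -0.0073, 0.0143, 0.0006, 0.0003, 0.0008] n=0.3
[0.1556, -0.0072, 0.0304, 0.0006, 0.0003, 0.0008] n=0.3
[0.1911, -0.0072, 0.0541, 0.0006, 0.0003, 0.0008] n=0.3
[0.2211, -0.0072, 0.0842, 0.0006, 0.0003, 0.0008] n=0.3
[0.2445, -0.0072, 0.1198, 0.0006, 0.0003, 0.0008] n=0.3
[0.2604, -0.0072, 0.1593, 0.0006, 0.0003, 0.0008] n=0.3
[0.2654, -0.0072, 0.18, 0.0006, 0.0003, 0.0008] n=0.1
[0.2682, -0.0073, 0.2011, 0.0006, 0.0003, 0.0008] n=0.1
```

```bash
python3 -m handwheel '[[0.038,-0.007,0.005,0,0,0,-1],[0.074,-0.007,0.006,0,0,0,-1],[0.095,-0.007,0.01,0,0,0,-1],[0.116,-0.007,0.014,0,0,0,-1],[0.136,-0.007,0.022,0,0,0,-1],[0.156,-0.007,0.03,0,0,0,-1],[0.174,-0.007,0.042,0,0,0,-1],[0.191,-0.007,0.054,0,0,0,-1],[0.206,-0.007,0.069,0,0,0,-1],[0.221,-0.007,0.084,0,0,0,-1]]'
python3 - <<'E'
from h import *
T=tool(110.3,0)
rows([(ctip(th,.002),T) for th in(.6,.4,.2,.1,0)])
E
```

```text
time: 20.58
eef_pos: [0.5934, 0.1624, 0.1343]
tcp_rot: [0.571, 0.821, -0.0, -0.001]
contact_force: [0.7, -0.9, 1.9]
opening: 0.0
finger_force: 0.8
[0.0006, 0.0025, -0.0061, -0.0005, -0.0002, 0.0003] n=0.0
[0.024, 0.0026, 0.0295, -0.0005, -0.0002, 0.0003] n=0.3
[0.0399, 0.0026, 0.069, -0.0005, -0.0002, 0.0003] n=0.3
[0.0448, 0.0027, 0.0897, -0.0005, -0.0002, 0.0003] n=0.1
[0.0476, 0.0027, 0.1108, -0.0005, -0.0002, 0.0003] n=0.1
```

```bash
python3 -m handwheel '[[0.012,0,0.018,0,0,0,-1],[0.024,0,0.035,0,0,0,-1],[0.032,0,0.053,0,0,0,-1],[0.04,0,0.072,0,0,0,-1],[0.045,0,0.092,0,0,0,-1],[0.048,0,0.105,0,0,0,-1],[0.048,0,0.113,0,0,0,-1],[0.048,0,0.113,0,0,0,-1]]'
```

```text
time: 21.58
eef_pos: [0.5871, 0.1799, 0.0917]
tcp_rot: [0.571, 0.821, -0.001, -0.001]
contact_force: [-5.5, -1.9, 10.4]
opening: 0.002
finger_force: 5.1
```

```bash
python3 -m handwheel '[[0,0,0.006,0,0,0,-1],[0,0,0.006,0,0,0,-1],[0,0,-0.1,0,0,0,-1],[0,0,-0.25,0,0,0,-1],[0,0,-0.4,0,0,0,-1],[-0.3,0,-0.5,0,0,0,-1],[-0.45,0,-0.5,0,0,0,-1],[-0.6,0,-0.5,0,0,0,-1],[-0.6,0,-0.5,0,0,0,-1],[-0.6,0,-0.5,0,0,0,-1]]'
python3 - <<'E'
from h import *
import cv2
cv2.imwrite("pics/end.png",cv2.resize(np.hstack([eyes.read_camera("scene")[90:230,320:480,::-1],eyes.read_camera("top")[160:300,80:240,::-1]]),None,fx=2.5,fy=2.5,interpolation=cv2.INTER_CUBIC))
for th in(0,.1,.2):print(proj("scene",clpt(.105,0,th)).round(1))
E
```

```text
time: 22.82
eef_pos: [0.6715, -0.0491, 0.2891]
tcp_rot: [0.573, 0.819, -0.0, -0.0]
contact_force: [-0.6, 0.7, -1.4]
opening: 0.001
finger_force: 0.0
[389.4 161.7]
[389.9 158.7]
[390.4 156. ]
```

View pics/end.png

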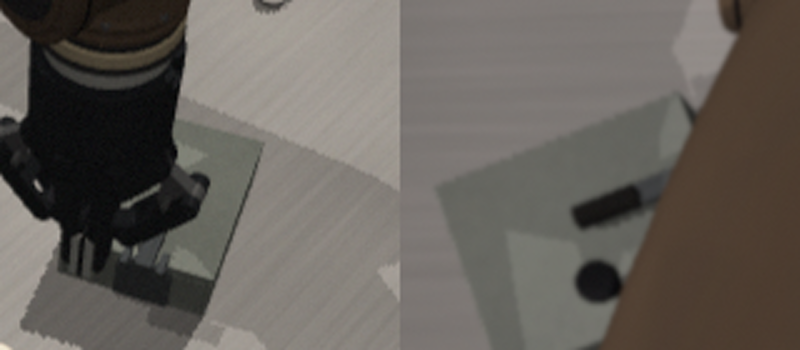

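The clamp lies level over the shut lid (grip at (610,205) right), and the arm is in free air.

```bash
python3 -c "
from plant import ctrl; print(ctrl.sign_off())"
```

```text
the job is handed in; nothing more can be done
None
```

The job is handed in at about 23 s: the weight lies in the empty bay, the lid is shut and the clamp is down over it, judged from the pictures and contact forces; no pass/fail verdict came back.

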